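Press the dry-storage case shut and latch it

ROBOT

A 6-joint arm with a two-finger parallel gripper is mounted at the origin on the work surface. World frame = base frame: x ahead of the robot, y to its left, z up, the work surface at z = 0. Lengths are in m, angles in rad, forces in N, time in s.
With the tool pointing down it reaches from about 0.425 to 0.95 m from the base axis. Payload 3.5 kg.
Tool frame: the origin (TCP) lies midway between the tips of the shut fingers; the grasp point (between the pads) lies 19 mm behind it; x points along the fingers, y is the direction in which the jaws open and shut, and the axes are right-handed (so a half turn about x gives the same grasp; the last joint's range is limited). The gripper opens to 85 mm and grips with 20 to 120 N. Pads are 22 mm wide; open, the fingers measure 114 mm over their backs; the gripper's body (76 mm by 85 mm) begins 54 mm behind the grasp point. The pads swing forward as they close: fully open they stand 13 mm farther back than shut.
Start: joints at [1.125, 0.286, 1.577, -0, 1.279, -0.15], TCP at [0.197, 0.646, 0.231] pointing down, gripper open.
Joint ranges: [-2.77, 2.77], [-0.9, 2.22], [0.21, 2.48], [-1.53, 4.67], [0.24, 2.81], [-2.84, 2.84]. Speed limits (rad/s): [2.79, 2.79, 3.14, 3.14, 3.14, 3.14].

INTERFACE

Orientations are given as a unit quaternion [x, y, z, w].
In Python, from plant import sensors, optics, ctrl gives the robot as it stands.
- The arm moves only by the tool arm_command, never from a script. Its argument "increments" is a list that holds one entry, the list of rows, each a list of 4 numbers: the shift along the tool's x, y, z in cm, then the turn about the tool's x in rad. A call has 1 to 20 rows; each row shifts and turns the commanded pose from where the row before left it, along the tool's axes as they then stand; what a row does not reach is not made up. A row lasts 1/8 s, in which the tool goes at most 62.5 mm and 10.7 degrees, less where a joint would pass 70% of its speed; a pose out of reach is approached as far as the arm can. A call with a gripper value outside its range is refused whole. "grip" is the finger opening in cm, from 0 to 8.54, set as the call begins (left out, the last holds). The fingers move at their own pace and stop on an object; "grip_force" is the grip in N (left out, the last holds). Time passes only in rows, so rows that do not move let the fingers close. It gives the time, the measured TCP pose, the force and the opening at its end, in the units of the state.
- sensors.get_state(): the state, without advancing time (a new reading comes with each control period).
- optics.read_camera(name): name is "scene" or "top" or "wrist"; returns the picture (400x640x3 uint8, blue, green, red); there is no depth.
- optics.camera_model(name): a dict with "camera_matrix" (3x3 intrinsics, pixels), "world_from_camera" (4x4, takes a point from camera to world coordinates); the wrist camera has in their place "mount" (4x4, takes a point from camera to tool coordinates, whose origin is the TCP and whose axes are the tool frame's). Camera axes: x right, y up, looking along -z (the intrinsics and any distortion apply to the point x, -y, -z); pixel columns grow to the right and rows downward; lengths in m; the calibration is good to about 2 mm. A picture is of the moment at which its call begins: read the wrist's pose just before it. camera_model takes no time and is no camera call.
- ctrl.sign_off(): hands the job in, once; it reports no verdict.
Trained networks look in the newest picture that a camera, given by its name, has taken for a name from the list of things; names that differ only in an ending like _2 or _b are one class to them, and where a whole thing is asked for, a point or a joint stands for the part that bears it (a point fixed in the world has none). Each returns a list of dicts, best first, with "conf" (0 to 1); they miss things now and then, are a little off and sometimes report something else, mostly with a low value. They report only what shows in the picture. A call takes as long as a camera call.
- optics.boxes_of(camera, query): "at" ([row, column] in pixels, amid what is visible of it).
- optics.place_of(camera, query): "at" ([row, column] in pixels: a listed point, or the origin of a listed thing).
The state is a dict: "time": time; "qpos": joint angles; "dq": joint speeds; "joint_efforts": joint torques, N m; "eef_pos": TCP position; "tcp_rot": TCP orientation; "contact_force": force on the tool from outside, world axes, zero at the start; "wrist_torque": the same for the moment, N m; "opening": opening from 0.0 (shut) to 1.0 (fully open).
Only numpy, scipy, OpenCV 4.12 (cv2) and the standard library are available. Lean on these libraries where they do the work, as an engineer would, in place of code of your own. Each camera call takes 0.05 s, during which the arm holds its last target.

TASK

The grey storage case on the demonstration bench has been left ajar. First press its lid down until it is fully seated on its seal all round, and only then swing the wire latch up over the lid and press it down behind its keeper until it lies flat. Leave the glassware around it where it stands.

Things in the scene. Friction and masses are not known exactly. Their poses are not given: they have to be found in the camera images.
- case: Grey plastic dry-storage case that holds vials, 160 mm (its x) by 200 mm (its y), rim at 92 mm, fixed to the bench. Origin at the centre of its underside. Its lid hinge runs along its +x side, its latch is on its -x side (the front); z is up. The case can stand at many yaws. Shut, the lid's flat top is 104 mm above the bench, and a steel keeper ridge (8 mm in x, 50 mm in y, 8 mm tall) stands on it at case x = -37 mm, y = 0; the rest of the top is bare.
- lid (a joint): Angle of the case's lid (rad): 0 is shut, fully down on its seal; it grows as the front edge rises. It starts ajar at 0.15 to 0.40. The lid is a 12 mm thick grey slab, 164 by 206 mm; its hinge axis is at case x = +80 mm, z = 92 mm, along case y. The hinge is stiff: the lid stays where it is left, and takes about 11 N of downward push at the middle of its top, about 6 N near the front edge.
- lid_front (a point): Middle of the lid's front upper edge (163 mm from the hinge axis; case z = 104 mm when shut).
- bail (a joint): Angle of the latch (rad), a steel wire bail hinged on the case's front: 0 is fully down, flat on the shut lid with its cross bar behind the keeper ridge; 1.57 is upright; more leans out from the front of the case (end stop 2.5). It starts leaning out at 1.97 to 2.27. It is stiff and stays where it is left; moving it takes about 3 to 5 N at the tab. It is 74 mm wide over its two 6 mm wire legs.
- tab (a point): Centre of the latch's finger tab: a steel plate 60 mm wide (along case y), 36 mm long (reaching from 62 to 98 mm from the pivot axis) and 7 mm thick, at the free end of the bail. This point is 80 mm from the pivot axis.
- bail_pivot (a point): Centre of the latch's pivot axis, at case x = -90 mm, y = 0, z = 107 mm; the axis runs along case y. The pivot ears beside it are 16 mm long and reach up to 108 mm.
- beaker: Bystander: clear glass beaker, 68 mm wide, 90 mm tall, beside the case; origin at the centre of its underside.
- jar: Bystander: amber jar with black cap, 66 mm wide, 85 mm tall, beside the case; origin at the centre of its underside.
- dish: Bystander: flat glass dish, 90 mm wide, 18 mm tall, in front of the case; origin at the centre of its underside.
- flask: Bystander: conical glass flask, 115 mm tall, in the green tray; origin at the centre of its underside.
- bottle_a: Bystander: amber bottle, 60 mm wide, 130 mm tall, in the green tray; origin at the centre of its underside.
- bottle_b: Bystander: amber jar with white cap, 56 mm wide, 100 mm tall, in the green tray; origin at the centre of its underside.
- mortar: Bystander: white ceramic bowl, 100 mm wide, 60 mm tall, at the left; origin at the centre of its underside.
- flask2: Bystander: conical glass flask, 115 mm tall, at the left; origin at the centre of its underside.

How it is judged:
By the outcome, as a careful person would: the job done as asked, in the order asked, and still so for the second after the job is handed in, with the robot touching nothing.
It also fails if it takes over 48 s, if anything falls off the work surface, if the arm or the gripper's body presses on something with over 40 N, if the wrist force passes 120 N, or if a joint passes its speed limit or range.

## Working session

There is one attempt and no reset: what is moved stays moved. The work goes in short steps, Python scripts to look and compute and a tool call to move; the robot and the scene stay as the last step left them, time stands still between calls to the robot, and variables do not carry over. Pictures are saved under pics/ and viewed, and the job is handed in when it is done.

Besides the shell and the picture viewer there is one more tool, called after ">>>" in YAML: its name, and indented under it one key for each argument. arm_command: Moves the arm, as the interface text tells. Its arguments: {"type":"object","properties":{"increments":{"type":"array","items":{"type":"array","items":{"type":"array","items":{"type":"number"}}}},"grip":{"type":"number"},"grip_force":{"type":"number"}},"required":["increments"]}

```bash
ls; mkdir -p pics; python3 - <<'E'
from plant import sensors, optics, ctrl
import cv2
s=sensors.get_state();print(s)
for c in ["scene","top","wrist"]:
    im=optics.read_camera(c);cv2.imwrite(f"pics/{c}0.png",im)
    for q in ["case","lid_front","tab","bail_pivot","lid","bail"]:
        r=optics.place_of(c,q) if q not in("lid","bail") else optics.boxes_of(c,q)
        print(c,q,[( [round(float(v)) for v in d["at"]],round(float(d["conf"]),2)) for d in r[:3]])
print(sensors.get_state()["time"])
E
```

```text
pics
{'time': 0.0, 'qpos': array([ 1.12500518e+00,  2.87187068e-01,  1.57821240e+00, -4.60452281e-06,
        1.27860628e+00, -1.50005894e-01]), 'dq': array([-2.56834046e-04, -6.16439443e-04,  5.72775024e-04, -6.08562579e-05,
        2.67715851e-04,  1.14995962e-03]), 'joint_efforts': array([-6.15532590e-04, -4.05992460e+01, -2.92620081e+01, -1.21905368e-04,
        6.01638603e-03, -1.40364712e-06]), 'eef_pos': array([0.1964391 , 0.64507917, 0.22991375]), 'tcp_rot': array([ 0.1033785 ,  0.69963635, -0.10501057,  0.6991385 ]), 'contact_force': array([-0.95133748, -0.47685887, -0.16527752]), 'wrist_torque': array([ 0.05445027, -0.01257632, -0.00078523]), 'opening': 0.9984188808433183}
scene case [([230, 316], 0.63)]
scene lid_front [([201, 296], 0.82)]
scene tab [([192, 279], 0.74), ([262, 317], 0.69)]
scene bail_pivot [([207, 292], 0.58), ([196, 334], 0.31)]
scene lid [([209, 317], 0.89)]
scene bail [([194, 280], 0.43), ([258, 318], 0.23)]
top case [([195, 318], 0.94)]
top lid_front [([164, 334], 0.96), ([199, 484], 0.73)]
top tab [([149, 352], 0.82), ([167, 341], 0.75)]
top bail_pivot [([168, 340], 0.87)]
top lid [([186, 318], 0.59), ([173, 390], 0.5)]
top bail [([152, 352], 0.78)]
wrist case []
wrist lid_front []
wrist tab []
wrist bail_pivot []
wrist lid []
wrist bail []
1.05
```

View pics/scene0.png

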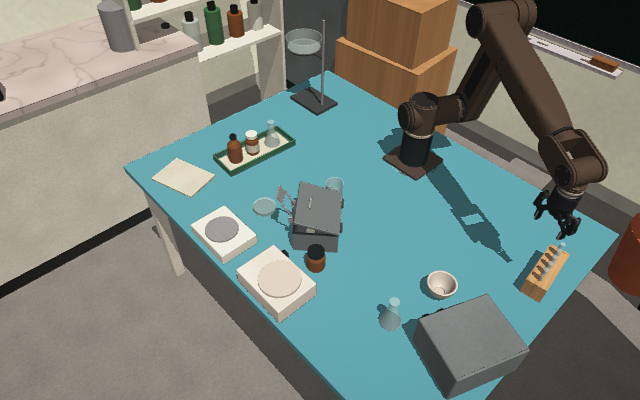

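View pics/top0.png

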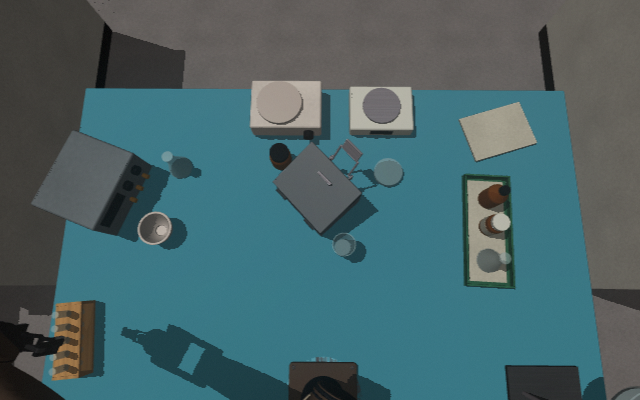

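```bash
python3 - <<'E'
from plant import optics
import numpy as np
np.set_printoptions(precision=4,suppress=True)
for c in ["scene","top","wrist"]:
    for k,v in optics.camera_model(c).items(): print(c,k,v)
E
```

```text
scene camera_matrix [[461.6927   0.     323.2768]
 [  0.     461.6927 207.3873]
 [  0.       0.       1.    ]]
scene world_from_camera [[-0.7291 -0.4833  0.4847  1.3615]
 [ 0.6841 -0.5366  0.494   0.8436]
 [ 0.0213  0.6918  0.7218  1.3031]
 [ 0.      0.      0.      1.    ]]
top camera_matrix [[388.5311   0.     322.9346]
 [  0.     388.5311 197.4655]
 [  0.       0.       1.    ]]
top world_from_camera [[ 0.0079  0.9767 -0.2145  0.3153]
 [-1.      0.0073 -0.0034 -0.0003]
 [-0.0017  0.2146  0.9767  1.1897]
 [ 0.      0.      0.      1.    ]]
wrist camera_matrix [[283.437    0.     318.8704]
 [  0.     283.437  200.343 ]
 [  0.       0.       1.    ]]
wrist mount [[ 0.0008  0.2914 -0.9566 -0.1426]
 [ 1.     -0.0002  0.0008 -0.0001]
 [ 0.     -0.9566 -0.2914 -0.0734]
 [ 0.      0.      0.      1.    ]]
```

```bash
python3 - <<'E'
import cv2,numpy as np
a=cv2.imread("pics/top0.png")[125:265,240:420];b=cv2.imread("pics/scene0.png")[165:285,230:380]
cv2.imwrite("pics/ztop.png",cv2.resize(a,None,fx=4.2,fy=4.2,interpolation=cv2.INTER_CUBIC))
cv2.imwrite("pics/zscene.png",cv2.resize(b,None,fx=5,fy=5,interpolation=cv2.INTER_CUBIC))
E
```

```text
(no output)
```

View pics/ztop.png

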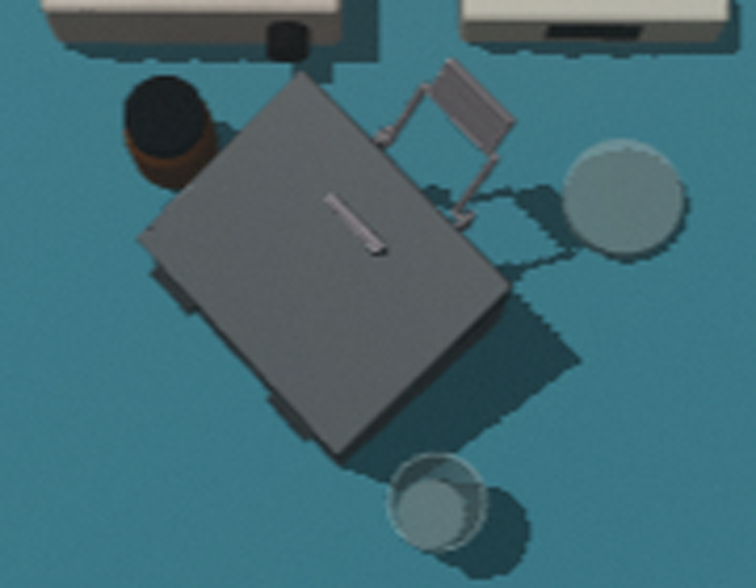

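View pics/zscene.png

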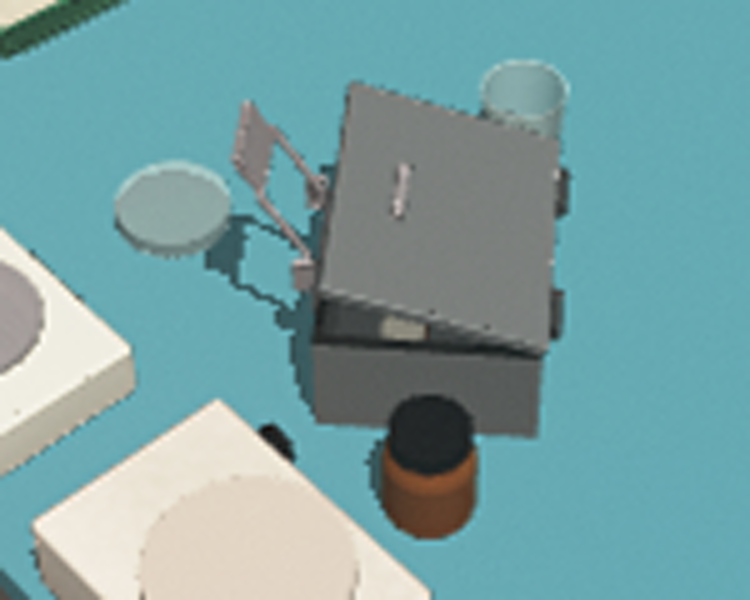

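```bash
cat > h.py <<'E'
import numpy as np, cv2
from scipy.optimize import least_squares
from plant import optics
M={c:optics.camera_model(c) for c in("scene","top")}
def proj(K,W,p):
    q=np.linalg.inv(W)@np.append(p,1); u=K@np.array([q[0],-q[1],-q[2]]); return u[:2]/u[2]
def wp(P,part,l):
    x,y,yaw,lid,b=P; l=np.array(l,float)
    if part=='lid': # l: distance from hinge r, y, height above hinge plane
        r,yy,h=l; l=np.array([.08-r*np.cos(lid)-h*np.sin(lid)*-1*-1*-1*-1 if False else .08-r*np.cos(lid)+h*np.sin(lid),yy,.092+r*np.sin(lid)+h*np.cos(lid)])
    if part=='bail':
        r,yy,h=l; l=np.array([-.09+r*np.cos(b)-h*np.sin(b),yy,.107+r*np.sin(b)+h*np.cos(b)])
    c,s=np.cos(yaw),np.sin(yaw)
    return np.array([x+c*l[0]-s*l[1],y+s*l[0]+c*l[1],l[2]])
def fit(obs,P0):
    f=lambda P: np.concatenate([proj(M[c]["camera_matrix"],M[c]["world_from_camera"],wp(P,pt,l))-np.array(px) for c,pt,l,px in obs])
    r=least_squares(f,P0,loss='soft_l1'); return r.x,f(r.x).reshape(-1,2)
E
cat > f1.py <<'E'
from h import *
np.set_printoptions(precision=4,suppress=True)
t=lambda x,y:(240+x/4.2-.4,125+y/4.2-.4); s=lambda x,y:(230+x/5-.4,165+y/5-.4)
L=lambda r,y,h=.012:('lid',(r,y,h)); B=lambda r,y:('bail',(r,y,0))
D=[("top",*L(.163,.103),t(510,285)),("top",*L(.163,-.103),t(302,72)),("top",*L(-.001,.103),t(338,449)),("top",*L(-.001,-.103),t(138,238)),
("scene",*L(.163,.103),s(350,83)),("scene",*L(.163,-.103),s(322,288)),("scene",*L(-.001,.103),s(558,140)),("scene",*L(-.001,-.103),s(547,350)),
("scene",'case',(-.08,-.1,0),s(318,425)),("scene",'case',(.08,-.1,0),s(540,437)),
("top",*B(.098,-.03),t(450,58)),("top",*B(.098,.03),t(517,122)),("top",*B(.062,.03),t(492,155)),("top",*B(.062,-.03),t(430,90)),
("scene",*B(.098,.03),s(247,100)),("scene",*B(.098,-.03),s(235,158)),("scene",*B(.062,-.03),s(258,190)),("scene",*B(.062,.03),s(274,130))]
P,r=fit(D,[.6,0,2.3,.3,2.1]);print(P);print(r)
np.save("P.npy",P)
print("tab",wp(P,'bail',(.08,0,0)),"lidfront",wp(P,'lid',(.163,0,.012)),"pivot",wp(P,'case',(-.09,0,.107)),"keeper shut",wp(P,'case',(-.037,0,.104)))
for c,n,px in [("top","beaker",None)]: pass
# bystander ground rays
def ray(c,px,z):
    m=M[c];K=m["camera_matrix"];d=np.linalg.inv(K)@[px[0],px[1],1];W=m["world_from_camera"];d=W[:3,:3]@[d[0],-d[1],-d[2]];o=W[:3,3];return o+d*(z-o[2])/d[2]
print("dish",ray("top",t(625,200),.018),"beaker",ray("top",t(437,500),.09),"jar",ray("top",t(165,115),.085))
E
python3 f1.py
```

```text
[0.5834 0.0197 2.3226 0.279  2.0833]
[[ 1.0265  0.2534]
 [ 0.1823 -1.0918]
 [-0.1053  1.932 ]
 [-0.6667 -0.0852]
 [-0.1856 -0.5802]
 [-0.7923  0.1448]
 [ 0.589  -0.5325]
 [ 0.5207 -0.5115]
 [-0.6707 -0.3649]
 [-0.5819  0.1215]
 [ 0.1209 -0.1116]
 [-0.5318  0.1109]
 [-0.2813  0.0525]
 [-0.3724  0.4   ]
 [-0.3656 -0.1275]
 [-0.299   0.3673]
 [ 0.6698  0.7313]
 [-0.3699  0.6286]]
tab [ 0.6716 -0.0747  0.1767] lidfront [ 0.6335 -0.0339  0.1484] pivot [ 0.6448 -0.046   0.107 ] keeper shut [ 0.6086 -0.0073  0.104 ]
dish [ 0.6552 -0.2006  0.018 ] beaker [ 0.4238 -0.056   0.09  ] jar [0.6962 0.1362 0.085 ]
```

```bash
cat > g.py <<'E'
import sys
from h import wp
import numpy as np
from scipy.spatial.transform import Rotation as R
from plant import sensors
np.set_printoptions(precision=4,suppress=True)
P=np.load("P.npy");s=sensors.get_state();T=R.from_quat(s["tcp_rot"]).as_matrix();p=s["eef_pos"]
c,sn=np.cos(P[2]),np.sin(P[2]);A=np.array([[c,-sn,0],[sn,c,0],[0,0,1]])
q=A.T@(p-[P[0],P[1],0])
print("t",s["time"],"case-frame TCP mm",q*1000,"force(case)",A.T@s["contact_force"],"open",s["opening"])
print("tool axes in case frame\n",A.T@T);print("qpos",s["qpos"])
ty=(A.T@T)[:2,1];a=np.arctan2(ty[1],ty[0])
for k in(np.pi/2,-np.pi/2):print("yaw to align",(k-a+np.pi)%(2*np.pi)-np.pi)
if len(sys.argv)>1:
    t=np.array([float(v) for v in sys.argv[1:4]])/1000;print("shift tool cm",T.T@A@(t-q)*100)
E
python3 g.py
```

```text
t 1.05 case-frame TCP mm [ 721.2397 -145.0672  231.291 ] force(case) [-0.5794  0.1876  1.1135] open 0.998537899396817
tool axes in case frame
 [[ 0.      0.4996 -0.8662]
 [ 0.0001 -0.8662 -0.4996]
 [-1.     -0.0001 -0.    ]]
qpos [ 1.125   0.2863  1.5767  0.      1.2786 -0.15  ]
yaw to align 2.618406526189057
yaw to align -0.5231861274007361
```

>>> arm_command:
  increments:
    - [[0,0,0,0.175],[0,0,0,0.174],[0,0,0,0.174],[0,0,0,0]]
  grip: 0
  grip_force: 40

```text
time: 1.55
eef_pos: [0.1967, 0.6457, 0.2313]
tcp_rot: [0.281, 0.649, -0.281, 0.649]
contact_force: [0.1, -0.1, -0.9]
opening: 0.145
```

```bash
python3 g.py -60 0 220
```

```text
t 1.55 case-frame TCP mm [ 721.2707 -145.0513  231.3236] force(case) [-0.1029 -0.0061 -0.9223] open 0.14463075007125595
tool axes in case frame
 [[-0.      0.0022 -1.    ]
 [ 0.     -1.     -0.0022]
 [-1.     -0.      0.    ]]
qpos [1.125  0.2863 1.5767 0.     1.2786 0.371 ]
yaw to align 3.1393864370110505
yaw to align -0.002206216578742648
shift tool cm [  1.1334 -14.6774  78.0949]
```

>>> arm_command:
  increments:
    - [[0,-0.92,4.88,0],[0,-0.92,4.88,0],[0,-0.92,4.88,0],[0,-0.92,4.88,0],[0,-0.92,4.88,0],[0,-0.92,4.88,0],[0,-0.92,4.88,0],[0,-0.92,4.88,0],[0,-0.92,4.88,0],[0,-0.92,4.88,0],[0,-0.92,4.88,0],[0,-0.92,4.88,0],[0,-0.92,4.88,0],[0,-0.92,4.88,0],[0,-0.92,4.88,0],[0,-0.9,4.88,0],[0,0,0,0],[0,0,0,0]]

```text
time: 3.8
eef_pos: [0.6224, -0.0247, 0.2311]
tcp_rot: [0.281, 0.649, -0.281, 0.648]
contact_force: [-0.7, 0.4, -0.3]
opening: -0.002
```

```bash
python3 g.py -60 0 160; python3 - <<'E'
from plant import optics
import cv2
for c in ["top","scene","wrist"]: cv2.imwrite(f"pics/{c}1.png",optics.read_camera(c))
im=cv2.imread("pics/scene1.png")[120:300,200:440];cv2.imwrite("pics/zs1.png",cv2.resize(im,None,fx=3.2,fy=3.2))
E
```

```text
t 3.8 case-frame TCP mm [-59.1208   1.8433 231.0643] force(case) [ 0.7253  0.2479 -0.3193] open -0.002273405707751439
tool axes in case frame
 [[ 0.001   0.0015 -1.    ]
 [ 0.0002 -1.     -0.0015]
 [-1.     -0.0002 -0.001 ]]
qpos [-0.2025  0.1739  1.7106  0.0005  1.258  -0.9559]
yaw to align 3.1401380133884818
yaw to align -0.0014546402013113635
shift tool cm [7.1063 0.1854 0.0953]
```

View pics/zs1.png

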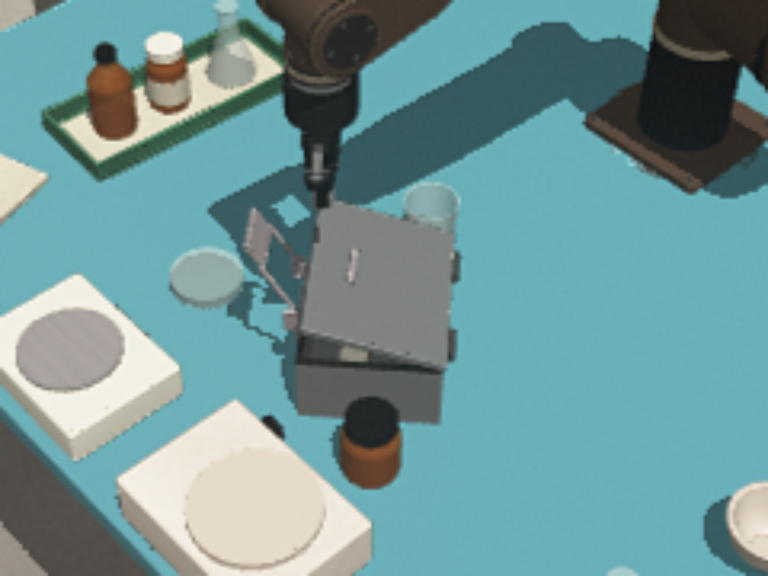

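View pics/wrist1.png

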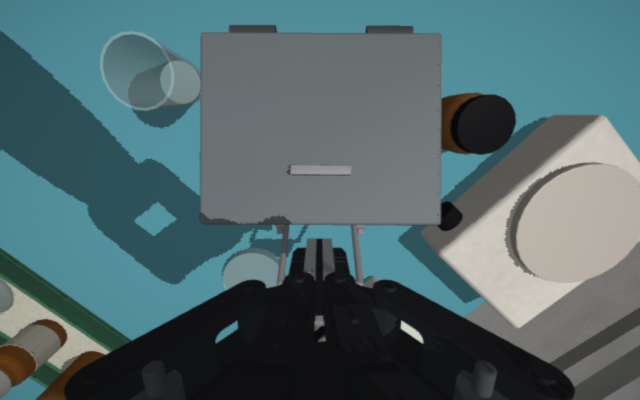

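>>> arm_command:
  increments:
    - [[2,0.1,0.05,0],[3,0,0,0],[2.5,0,0,0],[0.6,0,0,0],[0.4,0,0,0],[0.4,0,0,0],[0.4,0,0,0]]

```text
time: 4.82
eef_pos: [0.6243, -0.0253, 0.1399]
tcp_rot: [0.281, 0.648, -0.282, 0.65]
contact_force: [-3.4, -2.6, 5.8]
opening: -0.002
```

```bash
python3 g.py -60 0 104
```

```text
t 4.825 case-frame TCP mm [-60.8669   0.9077 139.8982] force(case) [0.406  4.2618 5.7995] open -0.0022105189495574443
tool axes in case frame
 [[-0.0026  0.0009 -1.    ]
 [ 0.0004 -1.     -0.0009]
 [-1.     -0.0004  0.0026]]
qpos [-0.202   0.2642  1.7787 -0.002   1.0968 -0.9538]
yaw to align 3.1406631585626954
yaw to align -0.0009294950270972713
shift tool cm [ 3.5895  0.0924 -0.0958]
```

>>> arm_command:
  increments:
    - [[0.5,0,0,0],[0.5,0,0,0],[0.5,0,0,0],[0.5,0,0,0],[0.5,0,0,0],[0.4,0,0,0],[0.3,0,0,0],[0.2,0,0,0]]

```text
time: 5.82
eef_pos: [0.6281, -0.0269, 0.1082]
tcp_rot: [0.281, 0.644, -0.281, 0.653]
contact_force: [2.0, -3.9, 5.8]
opening: -0.002
```

```bash
python3 g.py -60 0 104
```

```text
t 5.825 case-frame TCP mm [-64.6297  -0.8911 108.1622] force(case) [-4.2303  1.157   5.8292] open -0.0015653234707179678
tool axes in case frame
 [[-0.0119  0.0007 -0.9999]
 [-0.0055 -1.     -0.0006]
 [-0.9999  0.0054  0.0119]]
qpos [-0.2029  0.3045  1.7927 -0.0028  1.0314 -0.9539]
yaw to align 3.140900971162539
yaw to align -0.0006916824272540367
shift tool cm [ 0.4102 -0.0911 -0.468 ]
```

>>> arm_command:
  increments:
    - [[0.2,0,0,0],[0.1,0,0,0],[0.1,0,0,0],[0,0,0,0]]

```text
time: 6.32
eef_pos: [0.6282, -0.0269, 0.1043]
tcp_rot: [0.282, 0.644, -0.281, 0.653]
contact_force: [2.5, -3.8, 6.0]
opening: 0.001
```

```bash
python3 g.py -60 0 104
```

```text
t 6.325 case-frame TCP mm [-64.6725  -0.9309 104.2782] force(case) [-4.5     0.7279  6.0116] open 0.0013038596637176784
tool axes in case frame
 [[-0.0118  0.0006 -0.9999]
 [-0.0057 -1.     -0.0005]
 [-0.9999  0.0057  0.0118]]
qpos [-0.203   0.3095  1.7945 -0.0026  1.0247 -0.954 ]
yaw to align 3.1410386422382723
yaw to align -0.0005540113515207779
shift tool cm [ 0.0218 -0.093  -0.4676]
```

Force still ~6 N (just the hinge friction); go on until it stops hard.

>>> arm_command:
  increments:
    - [[0.1,0,0,0],[0.1,0,0,0],[0.1,0,0,0],[0,0,0,0]]

```text
time: 6.82
eef_pos: [0.6283, -0.0269, 0.104]
tcp_rot: [0.281, 0.644, -0.281, 0.653]
contact_force: [-3.0, -3.4, 15.8]
opening: -0.003
```

```bash
python3 g.py -60 0 104|head -1
```

```text
t 6.825 case-frame TCP mm [-64.7407  -1.0095 104.0009] force(case) [-0.406   4.5005 15.8333] open -0.0031887385618802966
```

>>> arm_command:
  increments:
    - [[0.1,0,0,0],[0.1,0,0,0],[0.1,0,0,0],[0,0,0,0]]

```text
time: 7.32
eef_pos: [0.6284, -0.0269, 0.1039]
tcp_rot: [0.281, 0.645, -0.281, 0.653]
contact_force: [-9.4, -3.0, 26.5]
opening: 0.003
```

```bash
python3 g.py -60 0 104|head -1
```

```text
t 7.325 case-frame TCP mm [-64.8118  -1.0403 103.8891] force(case) [ 4.2277  8.8675 26.5171] open 0.0029445976838135828
```

>>> arm_command:
  increments:
    - [[-2,0,0,0],[-4,0,0,0],[-5,0,0,0],[-4,0,0,0],[0,0,4,0],[0,0,4,0],[0,0,3,0],[0,0,0,0],[0,0,0,0]]

```text
time: 8.45
eef_pos: [0.6988, -0.1044, 0.244]
tcp_rot: [0.282, 0.649, -0.281, 0.649]
contact_force: [-0.1, 0.3, 0.1]
opening: -0.001
```

```bash
python3 g.py -170 0 165; python3 - <<'E'
from plant import optics
import cv2
for c in ["top","scene"]:
    cv2.imwrite(f"pics/{c}2.png",optics.read_camera(c))
    for q in ["lid_front","tab","bail_pivot"]: print(c,q,[([round(float(v)) for v in d["at"]],round(float(d["conf"]),2)) for d in optics.place_of(c,q)[:2]])
im=cv2.imread("pics/scene2.png")[150:280,220:370];cv2.imwrite("pics/zs2.png",cv2.resize(im,None,fx=4.5,fy=4.5,interpolation=cv2.INTER_CUBIC))
E
```

```text
t 8.45 case-frame TCP mm [-169.4951    0.4682  244.044 ] force(case) [ 0.2882 -0.1013  0.1304] open -0.0008239613123988205
tool axes in case frame
 [[ 0.0005  0.0004 -1.    ]
 [-0.0004 -1.     -0.0004]
 [-1.      0.0004 -0.0005]]
qpos [-0.2918  0.3462  1.4784  0.0006  1.3172 -1.0442]
yaw to align 3.141160187478836
yaw to align -0.00043246611095693055
shift tool cm [7.9044 0.0438 0.0542]
top lid_front [([258, 485], 0.38)]
top tab []
top bail_pivot []
scene lid_front [([210, 293], 0.92)]
scene tab [([191, 280], 0.53)]
scene bail_pivot [([208, 295], 0.7), ([151, 255], 0.47)]
```

View pics/zs2.png

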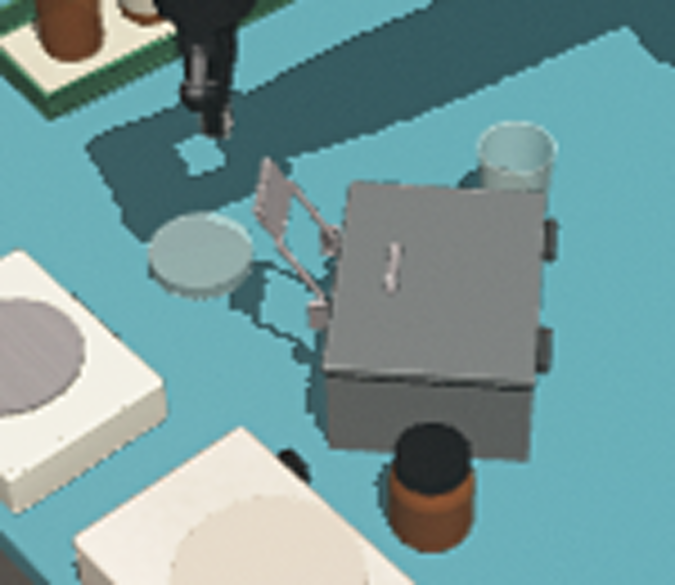

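>>> arm_command:
  increments:
    - [[2.5,0,0,0],[3,0,0,0],[2.4,0.04,0,0],[0,0,-0.7,0],[0,0,-0.7,0],[0,0,-0.7,0],[0,0,-0.7,0],[0,0,-0.7,0],[0,0,-0.7,0],[0,0,0,0]]

```text
time: 10.1
eef_pos: [0.6711, -0.0739, 0.1669]
tcp_rot: [0.282, 0.648, -0.281, 0.65]
contact_force: [2.9, -0.9, 3.1]
opening: 0.0
```

```bash
python3 g.py -105 0 175;python3 - <<'E'
from plant import optics
import cv2
im=optics.read_camera("scene")[150:280,220:370];cv2.imwrite("pics/zs3.png",cv2.resize(im,None,fx=4.5,fy=4.5,interpolation=cv2.INTER_CUBIC))
E
```

```text
t 10.1 case-frame TCP mm [-128.3086   -0.1424  166.8991] force(case) [-2.6326 -1.5186  3.0814] open 0.00047025201297698087
tool axes in case frame
 [[-0.0025  0.0005 -1.    ]
 [-0.0016 -1.     -0.0005]
 [-1.      0.0016  0.0025]]
qpos [-0.2597  0.3394  1.6312  0.      1.168  -1.012 ]
yaw to align 3.141068855278089
yaw to align -0.0005237983117045708
shift tool cm [-0.8159 -0.0117 -2.3288]
```

View pics/zs3.png

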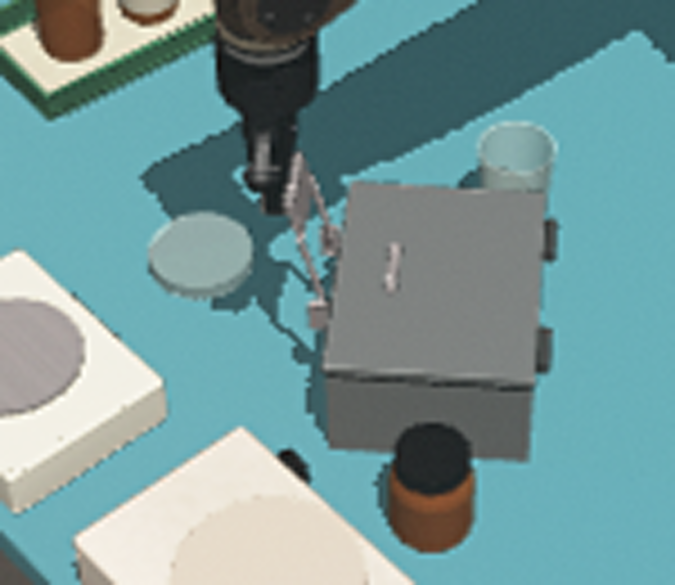

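>>> arm_command:
  increments:
    - [[-0.35,0,-0.6,0],[-0.35,0,-0.6,0],[-0.35,0,-0.6,0],[-0.35,0,-0.6,0],[-0.15,0,-0.75,0],[-0.15,0,-0.75,0],[-0.1,0,-0.75,0],[0,0,0,0]]

```text
time: 11.15
eef_pos: [0.6381, -0.0392, 0.1837]
tcp_rot: [0.282, 0.649, -0.281, 0.648]
contact_force: [0.1, -0.9, -0.0]
opening: -0.002
```

```bash
python3 g.py -61 0 176;python3 - <<'E'
from plant import optics
import cv2
im=optics.read_camera("scene")[150:280,220:370];cv2.imwrite("pics/zs4.png",cv2.resize(im,None,fx=4.5,fy=4.5,interpolation=cv2.INTER_CUBIC))
E
```

```text
t 11.15 case-frame TCP mm [-80.4763   0.2549 183.727 ] force(case) [-0.7145  0.5289 -0.0442] open -0.0016838780867118371
tool axes in case frame
 [[ 0.0015  0.0006 -1.    ]
 [ 0.0001 -1.     -0.0006]
 [-1.     -0.0001 -0.0015]]
qpos [-0.2202  0.2505  1.7098  0.0009  1.1826 -0.9729]
yaw to align 3.1409633951505453
yaw to align -0.0006292584392477707
shift tool cm [ 0.7757  0.0268 -1.9464]
```

View pics/zs4.png

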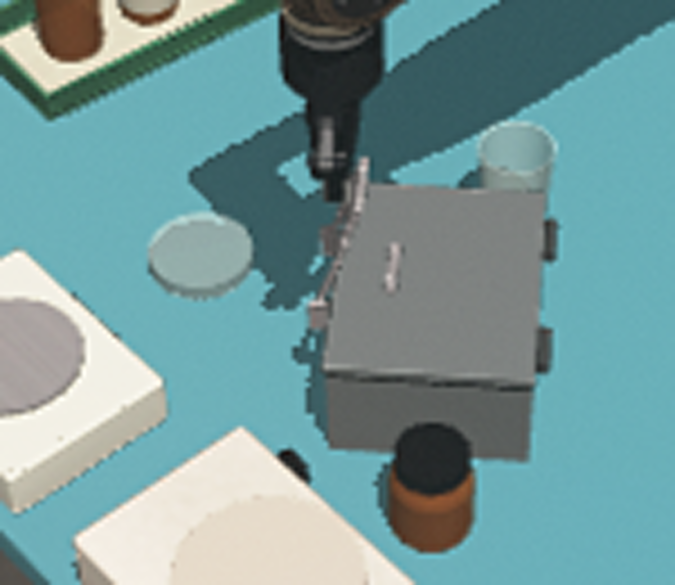

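>>> arm_command:
  increments:
    - [[0.22,0,-0.65,0],[0.25,0,-0.65,0],[0.28,0,-0.65,0],[0.5,0,-0.65,0],[0.5,0,-0.65,0],[0.5,0,-0.6,0],[0.6,0,-0.5,0],[0.67,0,-0.5,0],[0,0,0,0]]

```text
time: 12.32
eef_pos: [0.6044, -0.0041, 0.1466]
tcp_rot: [0.281, 0.65, -0.282, 0.648]
contact_force: [-0.2, 0.2, 0.2]
opening: -0.003
```

```bash
python3 g.py -24 0 141;python3 - <<'E'
from plant import optics
import cv2
im=optics.read_camera("scene")[150:280,220:370];cv2.imwrite("pics/zs5.png",cv2.resize(im,None,fx=4.5,fy=4.5,interpolation=cv2.INTER_CUBIC))
E
```

```text
t 12.325 case-frame TCP mm [-31.8175   0.9336 146.5761] force(case) [0.2816 0.0242 0.1721] open -0.002977667315633526
tool axes in case frame
 [[ 0.0028  0.0005 -1.    ]
 [ 0.002  -1.     -0.0005]
 [-1.     -0.002  -0.0028]]
qpos [-0.1746  0.2169  1.8226  0.0001  1.1054 -0.927 ]
yaw to align 3.141051431830588
yaw to align -0.0005412217592049018
shift tool cm [ 0.5596  0.0949 -0.7801]
```

View pics/zs5.png

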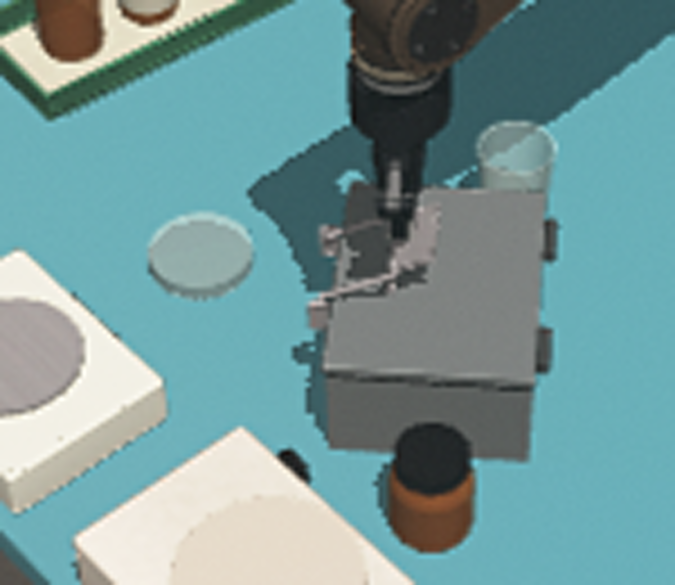

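>>> arm_command:
  increments:
    - [[-1.5,0.05,0,0],[0,0.04,-1.2,0],[0,0,-1.2,0],[1,0,0,0],[0.6,0,0,0],[0.6,0,0,0],[0.6,0,0,0],[0.6,0,0,0],[0.5,0,0,0],[0.4,0,0,0],[0.3,0,0,0],[0,0,0,0]]

```text
time: 13.88
eef_pos: [0.5898, 0.0133, 0.1166]
tcp_rot: [0.281, 0.649, -0.282, 0.649]
contact_force: [0.1, -0.3, 0.2]
opening: -0.001
```

```bash
python3 g.py -9 0 110
```

```text
t 13.875 case-frame TCP mm [ -9.1772  -0.3047 116.569 ] force(case) [-0.3448  0.124   0.1999] open -0.0008338016171754739
tool axes in case frame
 [[-0.0004  0.0004 -1.    ]
 [ 0.0005 -1.     -0.0004]
 [-1.     -0.0005  0.0004]]
qpos [-0.1491  0.2217  1.8779 -0.0007  1.042  -0.901 ]
yaw to align 3.1411830968468326
yaw to align -0.00040955674296050404
shift tool cm [ 0.6569 -0.0302 -0.018 ]
```

>>> arm_command:
  increments:
    - [[0.3,0,0,0],[0.2,0,0,0],[0.2,0,0,0],[0.2,0,0,0],[0,0,0,0]]

```text
time: 14.5
eef_pos: [0.5899, 0.0135, 0.1108]
tcp_rot: [0.281, 0.649, -0.282, 0.648]
contact_force: [-7.3, 1.9, 12.7]
opening: 0.0
```

```bash
python3 g.py -9 0 110;python3 - <<'E'
from plant import optics
import cv2
im=optics.read_camera("scene")[150:280,220:370];cv2.imwrite("pics/zs6.png",cv2.resize(im,None,fx=4.5,fy=4.5,interpolation=cv2.INTER_CUBIC))
E
```

```text
t 14.5 case-frame TCP mm [ -9.0085  -0.5596 110.8016] force(case) [ 6.3934  4.0538 12.7326] open 0.0001775909650011744
tool axes in case frame
 [[ 0.0008  0.0007 -1.    ]
 [ 0.0011 -1.     -0.0007]
 [-1.     -0.0011 -0.0008]]
qpos [-0.1487  0.2299  1.8799 -0.0004  1.0331 -0.901 ]
yaw to align 3.1409245510149324
yaw to align -0.0006681025748607183
shift tool cm [ 0.0802 -0.0559 -0.0008]
```

View pics/zs6.png

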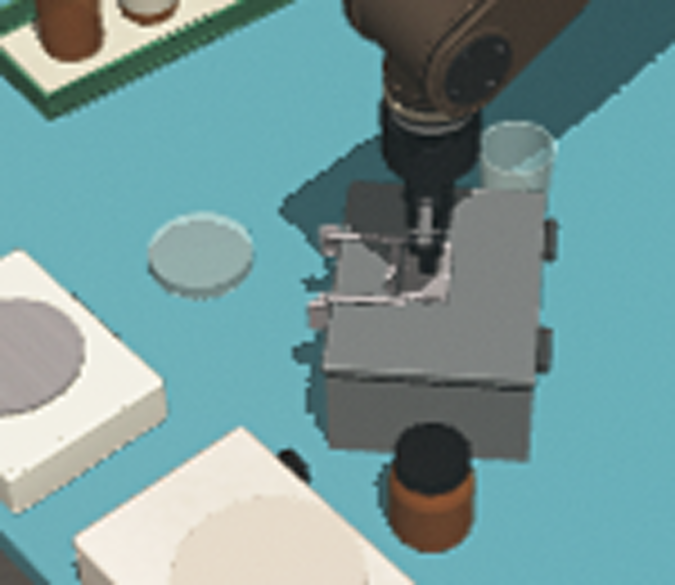

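>>> arm_command:
  increments:
    - [[0.15,0,0,0],[0.15,0,0,0],[0.15,0,0,0],[0,0,0,0],[0,0,0,0]]

```text
time: 15.18
eef_pos: [0.5901, 0.0136, 0.1105]
tcp_rot: [0.281, 0.65, -0.282, 0.648]
contact_force: [-16.4, 1.9, 29.4]
opening: 0.002
```

```bash
python3 g.py -9 0 110|head -1
```

```text
t 15.175 case-frame TCP mm [ -9.1061  -0.7191 110.4863] force(case) [12.5611 10.708  29.4041] open 0.002295374481983453
```

Flat at 110.5 mm as expected. Retract and check.

>>> arm_command:
  increments:
    - [[-0.8,0,0,0],[-3,0,0,0],[-5,0,0,0],[-5,0,0,0],[0,0,5,0],[0,0,5,0],[0,0,5,0],[0,0,5,0],[0,0,0,0],[0,0,0,0]]

```text
time: 16.42
eef_pos: [0.7261, -0.1324, 0.2404]
tcp_rot: [0.282, 0.649, -0.282, 0.648]
contact_force: [-0.5, 0.1, -0.3]
opening: 0.002
```

```bash
python3 g.py|head -1; python3 - <<'E'
from h import *
import cv2
P=np.load("P.npy"); P[3]=0;P[4]=0
for c in ["scene","top","wrist"]:
    im=optics.read_camera(c); cv2.imwrite(f"pics/{c}7.png",im)
    if c=="wrist":continue
    for q,a in [("lid_front",('lid',(.163,0,.012))),("tab",('bail',(.08,0,0)))]:
        p=proj(M[c]["camera_matrix"],M[c]["world_from_camera"],wp(P,*a))
        print(c,q,"pred row,col",p[::-1].round(1),[(np.round(d["at"],1),round(float(d["conf"]),2)) for d in optics.place_of(c,q)[:2]])
im=cv2.imread("pics/scene7.png")[150:280,220:370];cv2.imwrite("pics/zs7.png",cv2.resize(im,None,fx=4.5,fy=4.5,interpolation=cv2.INTER_CUBIC))
E
```

```text
t 16.425 case-frame TCP mm [-208.6347   -0.3772  240.3604] force(case) [ 0.4535  0.3001 -0.2567] open 0.002256138739858384
scene lid_front pred row,col [209.1 294. ] [(array([211.1, 295.2]), 0.93), (array([158.8, 233.5]), 0.62)]
scene tab pred row,col [209.8 314.4] [(array([207.3, 316.5]), 0.6)]
top lid_front pred row,col [168.6 338.4] [(array([170.1, 337.2]), 0.63), (array([182.6, 320.8]), 0.21)]
top tab pred row,col [184.9 319.9] [(array([182.7, 320.1]), 0.55)]
```

View pics/zs7.png

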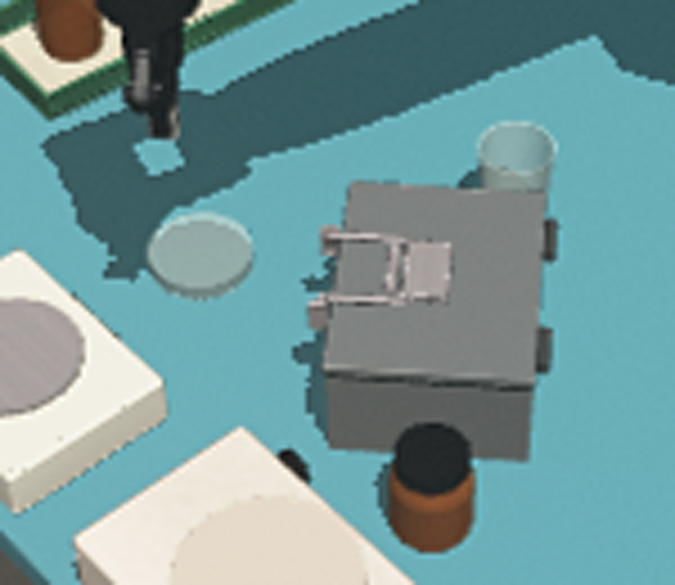

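View pics/wrist7.png

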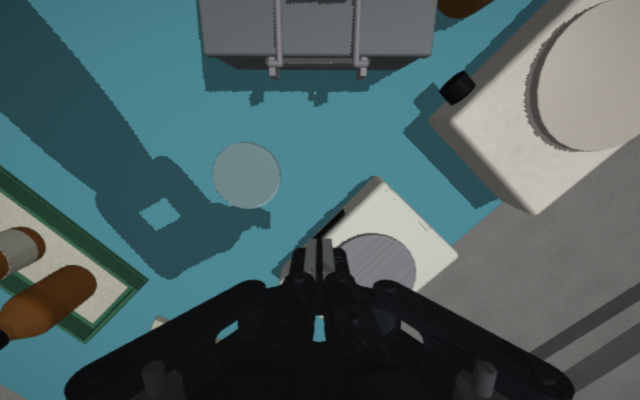

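```bash
python3 -c "
from plant import ctrl
print(ctrl.sign_off())"
```

```text
the job is handed in; nothing more can be done
None
```

The lid is shut on its seal and the wire latch lies flat behind its keeper; I handed the job in at about 17 s of the 48 s allowed.

- **Lid:** I pressed it first, near the front edge, with the closed fingertips. It stopped hard at 103.9 mm (104 mm is shut), with the push rising to about 27 N. A picture taken before I touched the latch showed the lid shut.
- **Latch:** I swung it up and over from outside, then pressed the tab down. It stopped hard at 110.5 mm, the height expected when flat, at about 29 N. The last scene picture shows its cross bar behind the keeper.
- **Network check:** After I backed the arm off, the networks put the lid front and tab within about 3 pixels of where they should be when shut. They also reported one or two lower-confidence points elsewhere, which I disregarded.
- **Glassware:** The dish, beaker and jar look unmoved in the pictures. I did not measure them or the tray and left-side pieces again, but the arm only touched the lid and the latch. The arm was clear at hand-in, with wrist force near zero.

No check failed. Sign-off gave no verdict.

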